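Kit the parts for one power supply

ROBOT

A 6-joint arm with a two-finger parallel gripper is mounted at the origin on the work surface. World frame = base frame: x ahead of the robot, y to its left, z up, the work surface at z = 0. Lengths are in mm, angles in rad, forces in N, time in s.
With the tool pointing down it reaches from about 300 to 775 mm from the base axis. Payload 14.6 kg.
Tool frame: the origin (TCP) lies midway between the tips of the shut fingers; the grasp point (between the pads) lies 19 mm behind it; z points along the fingers, y is the direction in which the jaws open and shut (so a half turn about z gives the same grasp; the last joint's range is limited). The gripper opens to 94 mm and grips with 3 to 60 N. Pads are 16 mm wide; open, the fingers measure 119 mm over their backs; the gripper's body (75 mm by 177 mm) begins 78 mm behind the grasp point.
Start: joints at [-1.379, 0.3, 1.521, -0, 1.321, -0.067], TCP at [140.75, -531.675, 205.446] pointing down, gripper open.
Joint ranges: [-3.03, 3.03], [-0.79, 2.21], [0.23, 2.52], [-1.04, 4.18], [0, 3.07], [-2.55, 2.55]. Speed limits (rad/s): [2.22, 2.22, 2.57, 3.14, 3.14, 3.14].

INTERFACE

Orientations are given as [roll, pitch, yaw] about the fixed x, y, z axes, in that order (R = Rz(yaw) Ry(pitch) Rx(roll)).
In Python, from cell import read_state, camera, get_calibration, sign_off gives the robot as it stands.
- The arm moves only by the tool carry_out, never from a script. Its argument "series" is a list of rows, each an object with "delta_pos": the shift along the world's x, y, z in mm, a list of three; "turn": the turn, a rotation vector about the world's x, y, z in rad, a list of three; "hand": the opening, from 0 (shut) to 1 (fully open). A call has 1 to 8 rows; each row is the pose to reach, as a shift and turn from the pose commanded when the call began; what a row does not reach only later rows make up. A row lasts 1/8 s, in which the tool goes at most 62.5 mm and 10.7 degrees, less where a joint would pass 70% of its speed; a pose out of reach is approached as far as the arm can. A call with a gripper value outside its range is refused whole. The fingers move at their own pace and stop on an object; "squeeze" is the grip in N (left out, the last holds). Time passes only in rows, so rows that repeat a pose let the fingers close. It gives the time, the measured TCP pose, the force and the opening at its end, in the units of the state.
- read_state(): the state, without advancing time (a new reading comes with each control period).
- camera(name): name is "scene" or "side" or "wrist"; returns the picture (400x640x3 uint8, red, green, blue); there is no depth.
- get_calibration(name): a dict with "intrinsics" (3x3 intrinsics, pixels), "pose" (4x4, takes a point from camera to world coordinates). Camera axes: x right, y down, z forward; pixel columns grow to the right and rows downward; lengths in mm; the calibration is good to about 2 mm. A picture is of the moment at which its call begins: read the wrist's pose just before it. get_calibration takes no time and is no camera call; for the wrist camera it gives the pose at the moment of the call.
- sign_off(): hands the job in, once; it reports no verdict.
The state is a dict: "clock": time; "joints": joint angles; "qd": joint speeds; "effort": joint torques, N m; "eef_pos": TCP position; "eef_rot": TCP orientation; "wrist_force": force on the tool from outside, world axes, zero at the start; "moment": the same for the moment, N m; "finger_gap": finger opening in mm.
Only numpy, scipy, OpenCV 4.12 (cv2) and the standard library are available. Lean on these libraries where they do the work, as an engineer would, in place of code of your own. Each camera call takes 0.05 s, during which the arm holds its last target.

TASK

Gather the parts for one power supply from the bench into the blue kit tray: the thick capacitor in the round recess, the long heat sink in the oblong recess, the transformer in the large square recess and the relay in the small square recess, each standing upright and flat on the floor of its recess. Leave the thin capacitor and the short heat sink standing where they are.

Things in the scene. Friction and masses are not known exactly. Their poses are not given: they have to be found in the camera images.
- cap_thick_mid (a point): Thick capacitor: upright cylinder with black sleeve and aluminium top, 36 mm diameter, 56 mm tall, about 80 g. Reading: the point on its axis half-way up, 28 mm above its underside; z up. Stands on the bench at the start.
- sink_long_mid (a point): Long heat sink: bare aluminium block of upright fins, 64 mm long (its x), 32 mm wide (its y), 56 mm tall, about 160 g; grasp it across the 32 mm width. Reading: the point on its axis half-way up, 28 mm above its underside; z up. Stands on the bench at the start.
- transformer_mid (a point): Transformer: dark steel core with cream bobbin and copper winding, 46 x 46 mm, 56 mm tall, about 350 g, flat grippable sides square to its x and y. Reading: the point on its axis half-way up, 28 mm above its underside; z up. Stands on the bench at the start.
- relay_mid (a point): Relay: white plastic case on a black foot, 26 x 26 mm, 56 mm tall, about 40 g, sides square to its x and y. Reading: the point on its axis half-way up, 28 mm above its underside; z up. Stands on the bench at the start.
- cap_thin_mid (a point): Thin capacitor, a look-alike to be left alone: same sleeve and top as the thick one but 22 mm diameter, 56 mm tall, 35 g. Reading: the point on its axis half-way up, 28 mm above its underside; z up. Stands on the bench at the start.
- sink_short_mid (a point): Short heat sink, a look-alike to be left alone: same fins as the long one but only 32 x 32 mm, 56 mm tall, 80 g. Reading: the point on its axis half-way up, 28 mm above its underside; z up. Stands on the bench at the start.
- nest_round_floor (a point): Round recess: one of four white foam squares (100 x 100 mm, 106 mm apart) filling the shallow blue tray, fixed; recess 56 mm diameter, 4 mm deep with dark floor. Reading: centre of the recess floor, which is 10 mm above the bench; foam top and tray rim are 14 mm above the bench. z up, x and y along the tray's sides.
- nest_oblong_floor (a point): Oblong recess: one of four white foam squares (100 x 100 mm, 106 mm apart) filling the shallow blue tray, fixed; recess 84 mm along x by 52 mm along y, 4 mm deep with dark floor. Reading: centre of the recess floor, which is 10 mm above the bench; foam top and tray rim are 14 mm above the bench. z up, x and y along the tray's sides; the long side is along x.
- nest_large_floor (a point): Large square recess: one of four white foam squares (100 x 100 mm, 106 mm apart) filling the shallow blue tray, fixed; recess 66 x 66 mm, 4 mm deep with dark floor. Reading: centre of the recess floor, which is 10 mm above the bench; foam top and tray rim are 14 mm above the bench. z up, x and y along the tray's sides.
- nest_small_floor (a point): Small square recess: one of four white foam squares (100 x 100 mm, 106 mm apart) filling the shallow blue tray, fixed; recess 46 x 46 mm, 4 mm deep with dark floor. Reading: centre of the recess floor, which is 10 mm above the bench; foam top and tray rim are 14 mm above the bench. z up, x and y along the tray's sides.

How it is judged (in metres and radians):
At the end, for the whole second after the job is handed in: The four parts stand released and at rest, each in its own recess: centre within 16 mm of the recess centre, at most 2 mm off its floor, tilt below 0.05 rad. Thin capacitor and short heat sink stand (tilt below 0.1 rad) within 25 mm of where they began (horizontal distance between cap_thick_mid and nest_round_floor below 0.016 m and z of cap_thick_mid in the frame of nest_round_floor below 0.03 m and angle between each of cap_thick_mid, sink_long_mid, transformer_mid, relay_mid's own z axis and vertical below 0.05 rad and linear speed of each of cap_thick, sink_long, transformer, relay below 0.02 m/s and horizontal distance between sink_long_mid and nest_oblong_floor below 0.016 m and z of sink_long_mid in the frame of nest_oblong_floor below 0.03 m and horizontal distance between transformer_mid and nest_large_floor below 0.016 m and z of transformer_mid in the frame of nest_large_floor below 0.03 m and horizontal distance between relay_mid and nest_small_floor below 0.016 m and z of relay_mid in the frame of nest_small_floor below 0.03 m and distance of each of cap_thin_mid, sink_short_mid from where it was at the start of the episode below 0.025 m and angle between each of cap_thin_mid, sink_short_mid's own z axis and vertical below 0.1 rad); the robot touches nothing.
It fails at once if the thin capacitor is moved more than 25 mm (distance of cap_thin_mid from where it was at the start of the episode above 0.025 m).
It fails at once if the short heat sink is moved more than 25 mm (distance of sink_short_mid from where it was at the start of the episode above 0.025 m).
It also fails if it takes over 118 s, if anything falls off the work surface, if the arm or the gripper's body presses on something with over 40 N, if the wrist force passes 120 N, or if a joint passes its speed limit or range.

## Working session

There is one attempt and no reset: what is moved stays moved. The work goes in short steps, Python scripts to look and compute and a tool call to move; the robot and the scene stay as the last step left them, time stands still between calls to the robot, and variables do not carry over. Pictures are saved under pics/ and viewed, and the job is handed in when it is done.

Besides the shell and the picture viewer there is one more tool, called after "Emit:" by a JSON object that holds its "api" and its "payload". carry_out: Moves the arm, as the interface text tells. Its arguments: {"type":"object","properties":{"series":{"type":"array"},"squeeze":{"type":"number"}},"required":["series"]}

```bash
ls; mkdir -p pics
python3 - <<'E'
from cell import *
import cv2
print(read_state())
for n in ["scene","side","wrist"]:
    c=get_calibration(n);print(n,c)
    cv2.imwrite(f"pics/{n}0.png",camera(n)[:,:,::-1])
E
```

```text
pics
{'clock': 0.0, 'joints': array([-1.37859637e+00,  3.00498911e-01,  1.52161607e+00,  7.05570932e-06,
        1.32069905e+00, -6.65844709e-02]), 'qd': array([-0.00031388,  0.00081915, -0.00112991, -0.00015972,  0.00152886,
        0.00017485]), 'effort': array([ 1.64841826e-03, -5.31810236e+01, -3.52738953e+01,  7.09558278e-02,
        2.43069429e-02, -8.50097626e-05]), 'eef_pos': array([ 140.70210491, -531.41060989,  204.8562771 ]), 'eef_rot': array([-3.14037444e+00, -8.80836302e-05,  2.58782625e-01]), 'wrist_force': array([ 0.59415878,  0.82654133, -0.07283703]), 'moment': array([0.02180054, 0.08470378, 0.01584904]), 'finger_gap': 93.99358735899366}
scene {'intrinsics': array([[414.85620933,   0.        , 325.1045373 ],
       [  0.        , 414.85620933, 199.74902935],
       [  0.        ,   0.        ,   1.        ]]), 'pose': array([[ 3.72690679e-01,  6.30634910e-01, -6.80735828e-01,
         1.20215071e+03],
       [ 9.27705501e-01, -2.70242551e-01,  2.57548962e-01,
        -2.20599712e+02],
       [-2.15444202e-02, -7.27508470e-01, -6.85760355e-01,
         7.48006705e+02]
[... 439 characters left out ...]
],
       [ 2.52946891e-02, -8.60635789e-01, -5.08592389e-01,
         5.89138567e+02],
       [ 0.00000000e+00,  0.00000000e+00,  0.00000000e+00,
         1.00000000e+00]])}
wrist {'intrinsics': array([[346.8905021 ,   0.        , 321.34652332],
       [  0.        , 346.8905021 , 204.6592119 ],
       [  0.        ,   0.        ,   1.        ]]), 'pose': array([[ 2.57205308e-01, -9.27371932e-01, -2.71710747e-01,
         2.19374431e+02],
       [-9.66356772e-01, -2.46868697e-01, -7.21833465e-02,
        -5.10707424e+02],
       [-1.36068593e-04,  2.81135460e-01, -9.59668086e-01,
         3.84111617e+02],
       [ 0.00000000e+00,  0.00000000e+00,  0.00000000e+00,
         1.00000000e+00]])}
```

View pics/scene0.png

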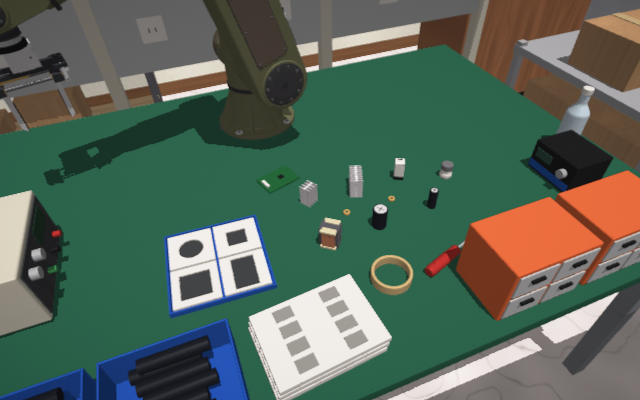

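View pics/side0.png

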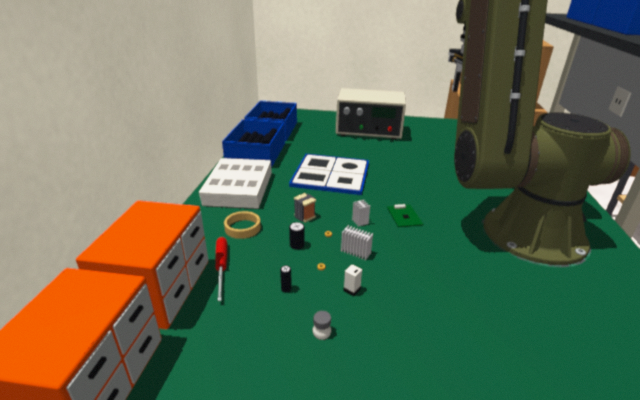

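View pics/wrist0.png

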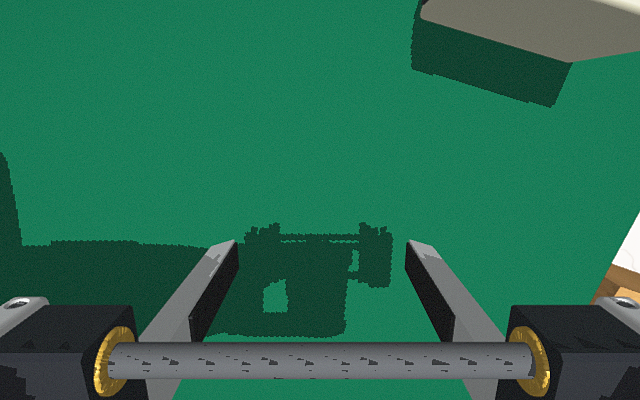

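Run:
```python
import cv2
a=cv2.imread("pics/scene0.png");b=cv2.imread("pics/side0.png")
def crop(im,x,y,w,h,s,n):
    c=cv2.resize(im[y:y+h,x:x+w],None,fx=s,fy=s,interpolation=cv2.INTER_CUBIC)
    for i in range(0,w,10):
        cv2.line(c,(i*s,0),(i*s,4 if i%50 else 12),(0,255,255),1)
        if i%20==0: cv2.putText(c,str(x+i),(i*s,22),0,.4,(0,255,255),1)
    for j in range(0,h,10):
        cv2.line(c,(0,j*s),(5,j*s),(0,255,255),1)
        if j%20==0: cv2.putText(c,str(y+j),(6,j*s+4),0,.4,(0,255,255),1)
    cv2.imwrite(f"pics/{n}.png",c)
crop(a,290,150,160,110,5,"sc1")
crop(a,155,210,130,105,5,"sc2")
crop(b,270,190,130,115,5,"si1")
crop(b,280,145,100,55,8,"si2")
```

```text
(no output)
```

View pics/sc1.png

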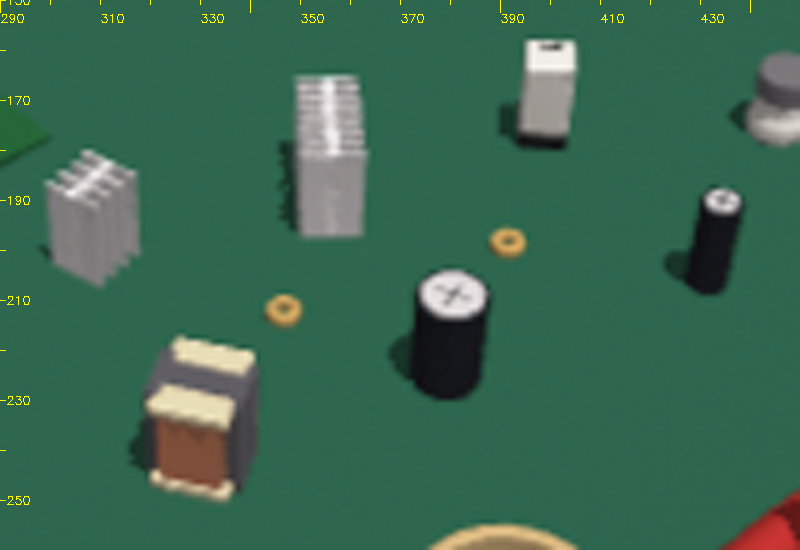

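View pics/sc2.png

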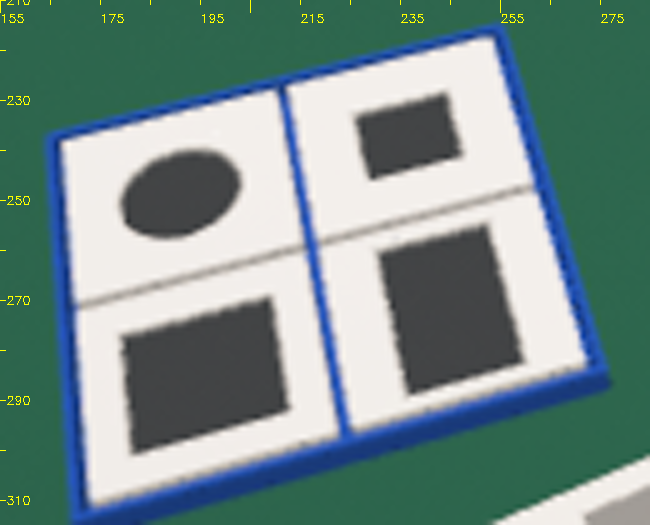

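View pics/si1.png

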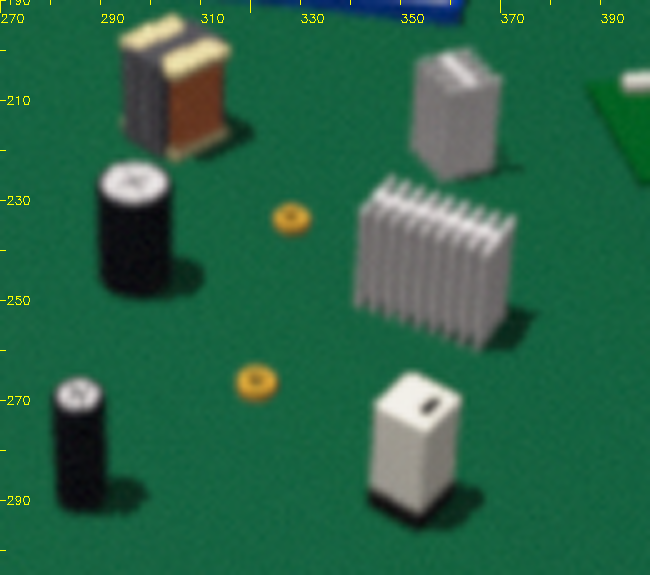

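View pics/si2.png

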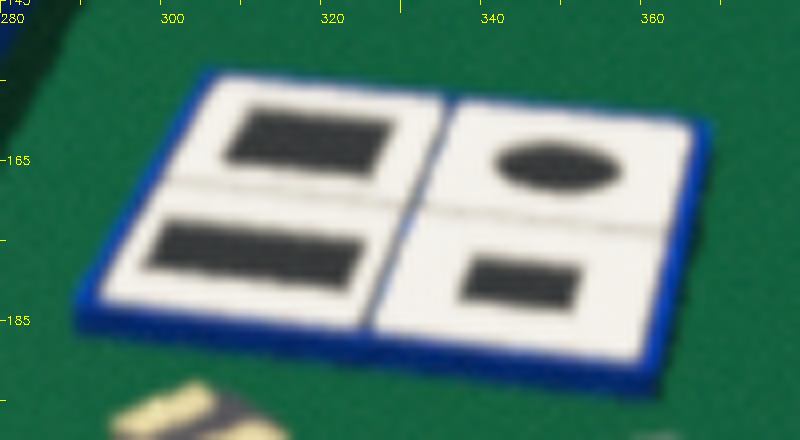

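```bash
cat > h.py <<'E'
import numpy as np
from cell import *
def ray(n,uv,z,c=None):
    c=c or get_calibration(n);K=c["intrinsics"];P=c["pose"]
    uv=np.atleast_2d(uv);d=np.c_[uv,np.ones(len(uv))]@np.linalg.inv(K).T@P[:3,:3].T
    o=P[:3,3];return (o+d*((z-o[2])/d[:,2])[:,None])[:,:2]
E
python3 - <<'E'
from h import *
np.set_printoptions(precision=1,suppress=True)
def sh(n,o,s,d):
    for k,(z,p) in d.items():
        w=ray(n,np.array(p,float)/s+np.array(o),z)
        print(n,k,'C',w.mean(0));
        if len(w)>1:
            e=np.roll(w,-1,0)-w;print('   ',w.tolist() and w.round(1).tolist(),'len',np.hypot(*e.T),'ang',np.degrees(np.arctan2(e[:,1],e[:,0])))
sh("scene",(290,150),5,dict(thick=(56,[(453,294)]),thin=(56,[(722,200)]),
 longs=(56,[(295,77),(357,77),(366,152),(297,152)]),
 relay=(56,[(527,40),(576,40),(572,72),(525,72)]),
 short=(56,[(88,150),(136,172),(98,206),(47,183)]),
 trans=(56,[(177,338),(256,352),(234,425),(148,410)])))
sh("side",(270,190),5,dict(thick=(56,[(135,183)]),thin=(56,[(78,394)]),
 longs=(56,[(388,178),(515,217),(483,250),(360,207)]),
 relay=(56,[(412,372),(461,398),(423,432),(375,402)]),
 trans=(56,[(178,14),(231,48),(167,76),(122,44)]),
 short=(56,[(468,50),(500,80),(445,95),(415,62)])))
sh("scene",(155,210),5,dict(foam=(14,[(60,142),(492,38),(590,367),(90,505)]),rim=(14,[(45,132),(500,25),(607,375),(75,515)]),
 rnd=(12,[(181,193)]),sm=(12,[(355,116),(447,93),(462,156),(371,180)]),lg=(12,[(122,337),(271,297),(290,408),(132,453)]),ob=(12,[(379,254),(488,224),(523,361),(408,394)])))
sh("side",(280,145),8,dict(foam=(14,[(212,75),(692,125),(642,360),(98,302)]),
 rnd=(12,[(558,167)]),sm=(12,[(473,254),(582,266),(571,310),(459,298)]),lg=(12,[(245,105),(396,120),(372,178),(223,162)]),ob=(12,[(167,218),(366,240),(347,290),(143,268)])))
E
```

```text
scene thick C [596.  148.5]
scene thin C [589.1 301. ]
scene longs C [451.5 151. ]
    [[416.6, 147.5], [429.7, 177.7], [486.7, 155.5], [472.8, 123.2]] len [32.9 61.2 35.2 61.2] ang [  66.6  -21.2 -113.3  156.7]
scene relay C [454.4 280.2]
    [[437.3, 275.7], [447.8, 299.9], [471.2, 284.1], [461.3, 261.3]] len [26.4 28.2 24.8 28. ] ang [  66.5  -34.1 -113.4  148.9]
scene short C [449.9  20.2]
    [[429.0, 25.5], [454.7, 42.0], [471.2, 15.4], [444.8, -2.3]] len [30.6 31.3 31.8 32. ] ang [  32.6  -58.3 -146.2  119.6]
scene trans C [601.6  18.5]
    [[571.7, 17.4], [594.3, 47.6], [631.8, 20.6], [608.4, -11.5]] len [37.8 46.2 39.7 46.7] ang [  53.1  -35.8 -126.1  141.9]
side thick C [592.2 151. ]
side thin C [586.4 302.1]
side longs C [450.8 151. ]
    [[475.0, 126.6], [414.4, 148.3], [428.0, 176.5], [485.9, 152.5]] len [64.4 31.3 62.7 28.1] ang [ 160.2   64.2  -22.5 -112.8]
side relay C [450.  283.8]
    [[453.6, 266.3], [432.7, 279.3], [446.6, 302.2], [467.1, 287.4]] len [24.6 26.9 25.2 25.1] ang [ 148.1   58.8  -36.  -122.5]
side trans C [595.9  22.6]
    [[599.8, -10.2], [566.3, 20.
[... 1016 characters left out ...]
9 79.5 49.7 79.2] ang [ 87.3  -3.8 -93.  176.4]
side foam C [ 555.1 -237.7]
    [[655.7, -349.7], [446.0, -337.5], [455.9, -127.8], [662.8, -136.0]] len [210.1 209.9 207.1 213.8] ang [176.7  87.3  -2.3 -91.9]
side rnd C [ 499.5 -290. ]
side sm C [ 505.7 -185.4]
    [[526.5, -205.2], [483.3, -202.9], [484.9, -165.8], [528.2, -167.7]] len [43.3 37.1 43.3 37.6] ang [176.8  87.6  -2.5 -92.5]
side lg C [ 605.1 -295.8]
    [[637.3, -326.0], [571.4, -323.0], [574.4, -265.3], [637.2, -268.8]] len [65.9 57.8 62.9 57.1] ang [177.5  87.1  -3.2 -89.9]
side ob C [ 610.9 -190. ]
    [[650.6, -214.1], [569.6, -209.5], [571.4, -166.4], [652.0, -170.1]] len [81.1 43.1 80.6 44. ] ang [176.8  87.6  -2.6 -91.7]
```

Emit:
{"api": "carry_out", "payload": {"series": [{"delta_pos": [453, 682, -55], "turn": [0, 0, 0.79], "hand": 1}, {"delta_pos": [453, 682, -55], "turn": [0, 0, 0.79], "hand": 1}, {"delta_pos": [453, 682, -55], "turn": [0, 0, 0.79], "hand": 1}, {"delta_pos": [453, 682, -55], "turn": [0, 0, 0.79], "hand": 1}, {"delta_pos": [453, 682, -55], "turn": [0, 0, 0.79], "hand": 1}, {"delta_pos": [453, 682, -55], "turn": [0, 0, 0.79], "hand": 1}, {"delta_pos": [453, 682, -55], "turn": [0, 0, 0.79], "hand": 1}, {"delta_pos": [453, 682, -55], "turn": [0, 0, 0.79], "hand": 1}], "squeeze": 25}}

```text
clock: 1.15
eef_pos: [417.6, -114.2, 171.9]
eef_rot: [3.141, -0.0, 1.049]
wrist_force: [0.2, -0.9, -0.1]
finger_gap: 94.1
```

Emit:
{"api": "carry_out", "payload": {"series": [{"delta_pos": [176, 264, -22], "turn": [0, 0, 0], "hand": 1}, {"delta_pos": [176, 264, -22], "turn": [0, 0, 0], "hand": 1}, {"delta_pos": [176, 264, -22], "turn": [0, 0, 0], "hand": 1}, {"delta_pos": [176, 264, -22], "turn": [0, 0, 0], "hand": 1}, {"delta_pos": [176, 264, -22], "turn": [0, 0, 0], "hand": 1}, {"delta_pos": [176, 264, -22], "turn": [0, 0, 0], "hand": 1}, {"delta_pos": [176, 264, -22], "turn": [0, 0, 0], "hand": 1}]}}

```text
clock: 2.02
eef_pos: [592.4, 147.7, 149.4]
eef_rot: [-3.141, 0.001, 1.049]
wrist_force: [-0.4, -0.0, 0.3]
finger_gap: 93.9
```

Run:
```python
from h import *
import cv2
s=read_state();print(s['eef_pos'],s['eef_rot'],s['joints'])
c=get_calibration("wrist");np.save("w1.npy",c["pose"])
cv2.imwrite("pics/w1.png",camera("wrist")[:,:,::-1])
```

```text
[592.40775494 147.72886034 149.3953211 ] [-3.14080860e+00  8.24219131e-04  1.04926955e+00] [ 1.84456533e-01  4.82218641e-01  1.40228721e+00 -1.24563869e-04
  1.25821819e+00  7.06022004e-01]
```

View pics/w1.png

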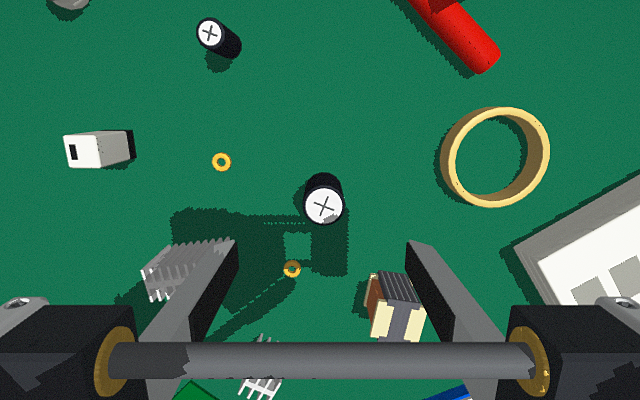

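The wrist view shows the thick capacitor top at (324,206), the thin one at (210,34), the relay top at about (82,150), and the transformer behind the right finger at about (397,310).

Run:
```python
from h import *
np.set_printoptions(precision=1,suppress=True)
c=get_calibration("wrist");c=dict(c);c["pose"]=np.load("w1.npy")
print(ray("wrist",[(324,206),(210,34)],56,c))
w=ray("wrist",[(66,134),(101,131),(99,168),(69,168)],56,c);print(w,w.mean(0))
```

```text
[[594.1 147.2]
 [587.  299.3]]
[[449.9 296.7]
 [474.9 285.1]
 [454.7 263.4]
 [434.  275.3]] [453.3 280.1]
```

Emit:
{"api": "carry_out", "payload": {"series": [{"delta_pos": [1.5, 1, -60], "turn": [0, 0, 0], "hand": 1}, {"delta_pos": [1.5, 1, -110], "turn": [0, 0, 0], "hand": 1}, {"delta_pos": [1.5, 1, -131], "turn": [0, 0, 0], "hand": 1}, {"delta_pos": [1.5, 1, -131], "turn": [0, 0, 0], "hand": 1}, {"delta_pos": [1.5, 1, -131], "turn": [0, 0, 0], "hand": 0}, {"delta_pos": [1.5, 1, -131], "turn": [0, 0, 0], "hand": 0}, {"delta_pos": [1.5, 1, -131], "turn": [0, 0, 0], "hand": 0}, {"delta_pos": [1.5, 1, -131], "turn": [0, 0, 0], "hand": 0}]}}

```text
clock: 3.08
eef_pos: [594.4, 148.9, 19.3]
eef_rot: [3.141, -0.0, 1.049]
wrist_force: [0.5, 0.8, -0.5]
finger_gap: 57.5
```

Emit:
{"api": "carry_out", "payload": {"series": [{"delta_pos": [0, 0, 0], "turn": [0, 0, 0], "hand": 0}, {"delta_pos": [0, 0, 0], "turn": [0, 0, 0], "hand": 0}, {"delta_pos": [0, 0, 0], "turn": [0, 0, 0], "hand": 0}]}}

```text
clock: 3.45
eef_pos: [594.3, 148.9, 18.9]
eef_rot: [-3.142, 0.0, 1.049]
wrist_force: [-0.4, -0.1, 0.8]
finger_gap: 35.7
```

Emit:
{"api": "carry_out", "payload": {"series": [{"delta_pos": [0, 0, 5], "turn": [0, 0, 0], "hand": 0}, {"delta_pos": [0, 0, 60], "turn": [0, 0, 0], "hand": 0}, {"delta_pos": [0, 0, 100], "turn": [0, 0, 0], "hand": 0}, {"delta_pos": [-92.5, -438.5, 100], "turn": [0, 0, 0], "hand": 0}, {"delta_pos": [-92.5, -438.5, 100], "turn": [0, 0, 0], "hand": 0}, {"delta_pos": [-92.5, -438.5, 100], "turn": [0, 0, 0], "hand": 0}, {"delta_pos": [-92.5, -438.5, 100], "turn": [0, 0, 0], "hand": 0}, {"delta_pos": [-92.5, -438.5, 100], "turn": [0, 0, 0], "hand": 0}]}}

```text
clock: 4.45
eef_pos: [529.1, -158.8, 119.5]
eef_rot: [3.141, -0.0, 1.049]
wrist_force: [1.1, -0.5, -0.4]
finger_gap: 35.3
```

Emit:
{"api": "carry_out", "payload": {"series": [{"delta_pos": [-27.4, -131, 0], "turn": [0, 0, 0], "hand": 0}, {"delta_pos": [-27.4, -131, 0], "turn": [0, 0, 0], "hand": 0}, {"delta_pos": [-27.4, -131, 0], "turn": [0, 0, 0], "hand": 0}, {"delta_pos": [-27.4, -131, 0], "turn": [0, 0, 0], "hand": 0}, {"delta_pos": [-27.4, -131, -50], "turn": [0, 0, 0], "hand": 0}, {"delta_pos": [-27.4, -131, -75], "turn": [0, 0, 0], "hand": 0}]}}

```text
clock: 5.2
eef_pos: [502.2, -285.7, 42.0]
eef_rot: [-3.139, -0.0, 1.051]
wrist_force: [-0.0, -0.8, -1.1]
finger_gap: 35.6
```

Run:
```python
from h import *
import cv2
s=read_state();print(s['eef_pos'],s['wrist_force'])
cv2.imwrite("pics/w2.png",camera("wrist")[:,:,::-1])
```

```text
[ 502.24191751 -285.66350239   42.01554528] [-0.01526355 -0.75670058 -1.08906969]
```

View pics/w2.png

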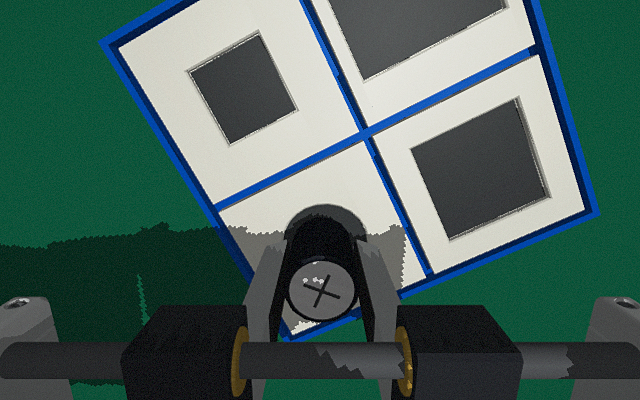

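The capacitor hangs over the round recess (top at (322,290)); the small recess centre is about (244,88) and the large one about (481,168).

Run:
```python
from h import *
np.set_printoptions(precision=1,suppress=True)
print(ray("wrist",[(189,70),(260,31),(298,110),(230,146)],13).mean(0))
print(ray("wrist",[(411,150),(519,96),(551,198),(449,240)],13).mean(0))
print(ray("wrist",[(364,133)],14), read_state()['eef_pos'])
```

```text
[ 506.8 -186.6]
[ 604.9 -297. ]
[[ 554.4 -240.7]] [ 501.3 -285.1   39.4]
```

Emit:
{"api": "carry_out", "payload": {"series": [{"delta_pos": [0, -4, -5], "turn": [0, 0, 0], "hand": 0}, {"delta_pos": [0, -4, -10], "turn": [0, 0, 0], "hand": 0}, {"delta_pos": [0, -4, -12], "turn": [0, 0, 0], "hand": 0}, {"delta_pos": [0, -4, -12], "turn": [0, 0, 0], "hand": 0}]}}

```text
clock: 5.75
eef_pos: [502.5, -291.9, 32.3]
eef_rot: [3.141, 0.0, 1.049]
wrist_force: [0.1, -0.4, -1.2]
finger_gap: 35.5
```

Emit:
{"api": "carry_out", "payload": {"series": [{"delta_pos": [0, 1, -2], "turn": [0, 0, 0], "hand": 0}, {"delta_pos": [0, 1, -3], "turn": [0, 0, 0], "hand": 0}, {"delta_pos": [0, 1, -3], "turn": [0, 0, 0], "hand": 0}]}}

```text
clock: 6.12
eef_pos: [502.4, -290.9, 28.9]
eef_rot: [-3.142, 0.0, 1.049]
wrist_force: [-0.3, 0.5, 0.2]
finger_gap: 35.4
```

Emit:
{"api": "carry_out", "payload": {"series": [{"delta_pos": [0, 0, 0], "turn": [0, 0, 0], "hand": 1}, {"delta_pos": [0, 0, 0], "turn": [0, 0, 0], "hand": 1}, {"delta_pos": [0, 0, 0], "turn": [0, 0, 0], "hand": 1}, {"delta_pos": [0, 0, 0], "turn": [0, 0, 0], "hand": 1}, {"delta_pos": [0, 0, 60], "turn": [0, 0, 0], "hand": 1}, {"delta_pos": [0, 0, 120], "turn": [0, 0, 0], "hand": 1}, {"delta_pos": [96, 311, 130], "turn": [0, 0, 1.43], "hand": 1}, {"delta_pos": [96, 311, 130], "turn": [0, 0, 1.43], "hand": 1}]}}

```text
clock: 7.12
eef_pos: [539.5, -170.4, 153.6]
eef_rot: [3.14, 0.0, 1.428]
wrist_force: [-0.3, 0.3, -0.8]
finger_gap: 93.9
```

Run:
```python
from h import *
import cv2
s=read_state();print(s['eef_pos'],s['eef_rot'],s['finger_gap'])
c=get_calibration("wrist");np.save("w3.npy",c["pose"])
cv2.imwrite("pics/w3.png",camera("wrist")[:,:,::-1])
cv2.imwrite("pics/s3.png",camera("scene")[:,:,::-1])
```

```text
[ 539.52106624 -170.43938831  153.56103656] [3.14027279e+00 2.61989471e-04 1.42831730e+00] 93.90692153506136
```

View pics/w3.png

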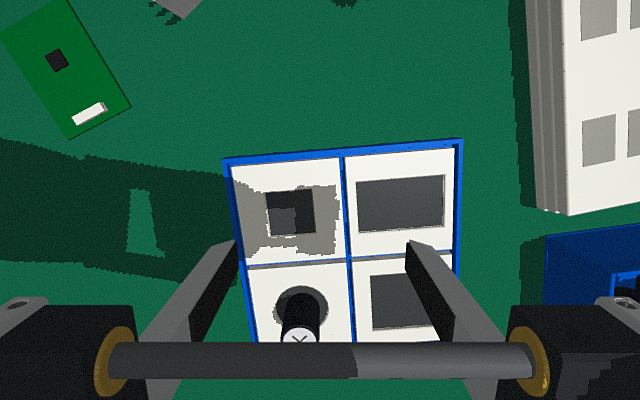

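View pics/s3.png

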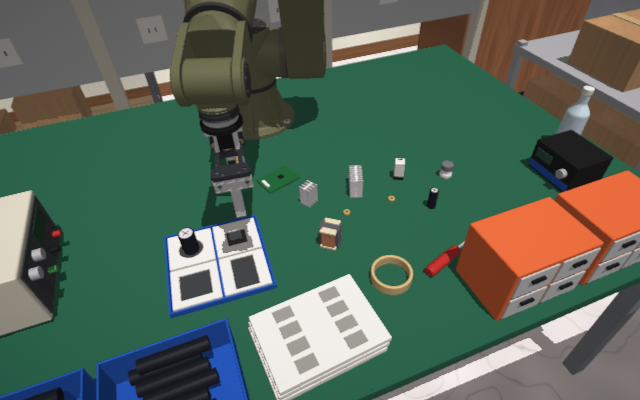

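The capacitor stands inside the round recess, seen at (188,240) in the scene picture and (300,315) in the wrist picture. Next is the transformer.

Emit:
{"api": "carry_out", "payload": {"series": [{"delta_pos": [59, 191, -4], "turn": [0, 0, 1.05], "hand": 1}, {"delta_pos": [59, 191, -4], "turn": [0, 0, 1.05], "hand": 1}, {"delta_pos": [59, 191, -4], "turn": [0, 0, 1.05], "hand": 1}, {"delta_pos": [59, 191, -4], "turn": [0, 0, 1.05], "hand": 1}, {"delta_pos": [59, 191, -4], "turn": [0, 0, 1.05], "hand": 1}, {"delta_pos": [59, 191, -4], "turn": [0, 0, 1.05], "hand": 1}, {"delta_pos": [59, 191, -4], "turn": [0, 0, 1.05], "hand": 1}]}}

```text
clock: 8.1
eef_pos: [598.2, 19.0, 148.7]
eef_rot: [-3.141, -0.0, 2.472]
wrist_force: [-0.5, -0.2, -0.0]
finger_gap: 94.1
```

Run:
```python
from h import *
import cv2
s=read_state();print(s['eef_pos'],s['eef_rot'],s['finger_gap'])
c=get_calibration("wrist");np.save("w4.npy",c["pose"])
im=camera("wrist")[:,:,::-1]
cv2.imwrite("pics/w4.png",im)
```

```text
[598.24770346  19.00720952 148.6980587 ] [-3.14146168e+00 -3.07249257e-05  2.47192977e+00] 94.13020495726155
```

View pics/w4.png

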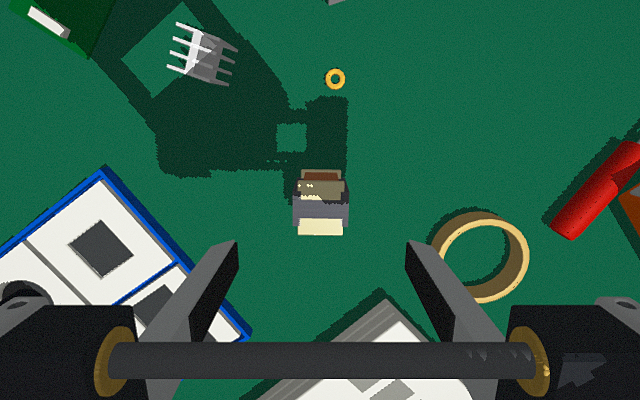

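Run:
```python
from h import *
c=dict(get_calibration("wrist"));c["pose"]=np.load("w4.npy")
print(ray("wrist",[(320.5,208),(292,208),(349,208),(320,180),(320,236)],56,c), read_state()['eef_pos'])
```

```text
[[ 5.97388462e+02  1.80070438e+01]
 [ 5.82929883e+02 -3.17171099e-01]
 [ 6.11844863e+02  3.63284991e+01]
 [ 5.78777951e+02  3.22104569e+01]
 [ 6.16384573e+02  2.45423130e+00]] [598.25154918  19.02552816 148.7168659 ]
```

The transformer's top is centred at (320,208), square to the jaws, about 1 mm from under the TCP.

Emit:
{"api": "carry_out", "payload": {"series": [{"delta_pos": [-1, -1, -60], "turn": [0, 0, 0], "hand": 1}, {"delta_pos": [-1, -1, -110], "turn": [0, 0, 0], "hand": 1}, {"delta_pos": [-1, -1, -130], "turn": [0, 0, 0], "hand": 1}, {"delta_pos": [-1, -1, -130], "turn": [0, 0, 0], "hand": 1}, {"delta_pos": [-1, -1, -130], "turn": [0, 0, 0], "hand": 0}, {"delta_pos": [-1, -1, -130], "turn": [0, 0, 0], "hand": 0}, {"delta_pos": [-1, -1, -130], "turn": [0, 0, 0], "hand": 0}, {"delta_pos": [-1, -1, -130], "turn": [0, 0, 0], "hand": 0}], "squeeze": 40}}

```text
clock: 9.15
eef_pos: [597.4, 18.5, 19.2]
eef_rot: [3.141, 0.0, 2.474]
wrist_force: [0.3, -0.3, -0.6]
finger_gap: 57.2
```

Emit:
{"api": "carry_out", "payload": {"series": [{"delta_pos": [0, 0, 0], "turn": [0, 0, 0], "hand": 0}, {"delta_pos": [0, 0, 0], "turn": [0, 0, 0], "hand": 0}, {"delta_pos": [0, 0, 0], "turn": [0, 0, 0], "hand": 0}]}}

```text
clock: 9.52
eef_pos: [597.2, 18.5, 18.9]
eef_rot: [-3.142, 0.0, 2.474]
wrist_force: [0.9, 0.4, 2.5]
finger_gap: 45.8
```

Emit:
{"api": "carry_out", "payload": {"series": [{"delta_pos": [0, 0, 5], "turn": [0, 0, 0], "hand": 0}, {"delta_pos": [0, 0, 55], "turn": [0, 0, 0], "hand": 0}, {"delta_pos": [0, 0, 90], "turn": [0, 0, 0], "hand": 0}, {"delta_pos": [10, -315, 90], "turn": [0, 0, 0.61], "hand": 0}, {"delta_pos": [10, -315, 90], "turn": [0, 0, 0.61], "hand": 0}, {"delta_pos": [10, -315, 90], "turn": [0, 0, 0.61], "hand": 0}, {"delta_pos": [10, -315, 90], "turn": [0, 0, 0.61], "hand": 0}, {"delta_pos": [10, -315, 90], "turn": [0, 0, 0.61], "hand": 0}]}}

```text
clock: 10.52
eef_pos: [606.4, -287.1, 108.6]
eef_rot: [3.141, -0.001, 3.085]
wrist_force: [0.4, -1.2, -4.1]
finger_gap: 45.7
```

Emit:
{"api": "carry_out", "payload": {"series": [{"delta_pos": [0, 0, 0], "turn": [0, 0, 0], "hand": 0}, {"delta_pos": [0, 0, 0], "turn": [0, 0, 0], "hand": 0}]}}

```text
clock: 10.78
eef_pos: [606.5, -284.9, 108.2]
eef_rot: [3.141, -0.001, 3.083]
wrist_force: [0.4, 1.4, -4.7]
finger_gap: 46.0
```

Emit:
{"api": "carry_out", "payload": {"series": [{"delta_pos": [0.5, -11, 0], "turn": [0, 0, 0], "hand": 0}, {"delta_pos": [0.5, -11, -45], "turn": [0, 0, 0], "hand": 0}, {"delta_pos": [0.5, -11, -65], "turn": [0, 0, 0], "hand": 0}, {"delta_pos": [0.5, -11, -74], "turn": [0, 0, 0], "hand": 0}, {"delta_pos": [0.5, -11, -77], "turn": [0, 0, 0], "hand": 0}, {"delta_pos": [0.5, -11, -77], "turn": [0, 0, 0], "hand": 0}]}}

```text
clock: 11.52
eef_pos: [607.9, -296.4, 32.8]
eef_rot: [-3.141, 0.001, 3.084]
wrist_force: [-0.9, -0.1, -3.7]
finger_gap: 46.1
```

Run:
```python
from h import *
import cv2
s=read_state();print(s['eef_pos'],s['eef_rot'],s['wrist_force'])
cv2.imwrite("pics/w5.png",camera("wrist")[:,:,::-1])
```

```text
[ 607.8704482  -296.3501626    32.79394474] [-3.14095658e+00  1.21991767e-03  3.08395495e+00] [-0.92185932 -0.12482063 -3.67136264]
```

View pics/w5.png

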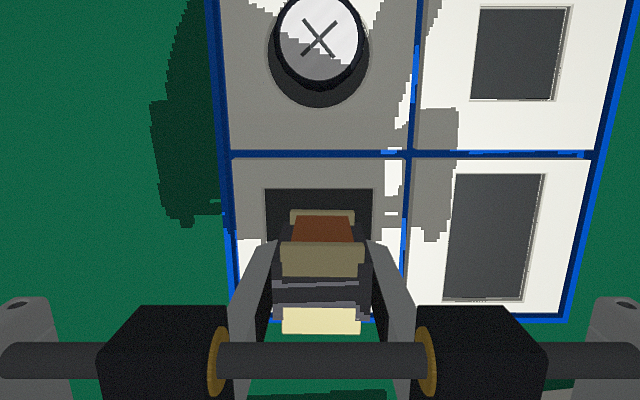

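The transformer hangs inside the large recess with clear margins; the capacitor at (320,40) stands centred in its round recess.

Emit:
{"api": "carry_out", "payload": {"series": [{"delta_pos": [0, 0, -2], "turn": [0, 0, 0], "hand": 0}, {"delta_pos": [0, 0, -4], "turn": [0, 0, 0], "hand": 0}, {"delta_pos": [0, 0, -4], "turn": [0, 0, 0], "hand": 0}]}}

```text
clock: 11.95
eef_pos: [607.6, -296.3, 28.9]
eef_rot: [-3.141, 0.001, 3.084]
wrist_force: [-3.5, 1.3, 5.4]
finger_gap: 45.9
```

Contact is felt: the vertical force went from −3.7 to +5.4 N. Release.

Emit:
{"api": "carry_out", "payload": {"series": [{"delta_pos": [0, 0, 0], "turn": [0, 0, 0], "hand": 1}, {"delta_pos": [0, 0, 0], "turn": [0, 0, 0], "hand": 1}, {"delta_pos": [0, 0, 0], "turn": [0, 0, 0], "hand": 1}, {"delta_pos": [0, 0, 0], "turn": [0, 0, 0], "hand": 1}, {"delta_pos": [0, 0, 60], "turn": [0, 0, 0], "hand": 1}, {"delta_pos": [0, 0, 120], "turn": [0, 0, 0], "hand": 1}, {"delta_pos": [-156, 447, 121], "turn": [0, 0, -0.32], "hand": 1}, {"delta_pos": [-156, 447, 121], "turn": [0, 0, -0.32], "hand": 1}]}}

```text
clock: 12.95
eef_pos: [565.5, -177.1, 148.4]
eef_rot: [3.141, 0.001, 2.758]
wrist_force: [0.5, 1.7, -0.3]
finger_gap: 94.1
```

Emit:
{"api": "carry_out", "payload": {"series": [{"delta_pos": [-117, 335, 0], "turn": [0, 0, 0], "hand": 1}, {"delta_pos": [-117, 335, 0], "turn": [0, 0, 0], "hand": 1}, {"delta_pos": [-117, 335, 0], "turn": [0, 0, 0], "hand": 1}, {"delta_pos": [-117, 335, 0], "turn": [0, 0, 0], "hand": 1}, {"delta_pos": [-117, 335, 0], "turn": [0, 0, 0], "hand": 1}, {"delta_pos": [-117, 335, 0], "turn": [0, 0, 0], "hand": 1}, {"delta_pos": [-117, 335, 0], "turn": [0, 0, 0], "hand": 1}, {"delta_pos": [-117, 335, 0], "turn": [0, 0, 0], "hand": 1}]}}

```text
clock: 13.95
eef_pos: [449.4, 156.4, 148.1]
eef_rot: [3.142, 0.0, 2.764]
wrist_force: [-0.2, -0.1, 0.5]
finger_gap: 94.3
```

Run:
```python
from h import *
import cv2
s=read_state();print(s['eef_pos'],s['eef_rot'],s['finger_gap'])
c=get_calibration("wrist");np.save("w6.npy",c["pose"])
cv2.imwrite("pics/w6.png",camera("wrist")[:,:,::-1])
```

```text
[449.42921789 156.4368625  148.10984063] [3.14158581e+00 2.86020883e-04 2.76398526e+00] 94.34523159509037
```

View pics/w6.png

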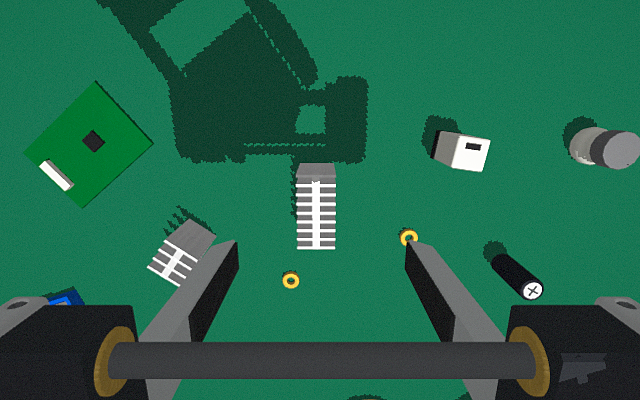

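Run:
```python
from h import *
c=dict(get_calibration("wrist"));c["pose"]=np.load("w6.npy")
print(ray("wrist",[(316,214),(316,178),(316,249),(296,214),(336,214)],56,c), read_state()['eef_pos'])
w=ray("wrist",[(446,134),(491,138),(484,172),(450,164)],56,c);print(w)
```

```text
[[452.09198331 150.14965069]
 [424.11053936 161.34588613]
 [480.99387243 138.58511687]
 [446.05907165 134.86816213]
 [458.12427071 165.42955799]] [449.55520938 156.07070043 148.06335907]
[[428.8101266  267.10096459]
 [444.48812001 298.5342778 ]
 [468.5230475  287.00971602]
 [452.43932753 263.67822235]]
```

Emit:
{"api": "carry_out", "payload": {"series": [{"delta_pos": [2.2, -5.5, -50], "turn": [0, 0, 0], "hand": 1}, {"delta_pos": [2.2, -5.5, -105], "turn": [0, 0, 0], "hand": 1}, {"delta_pos": [2.2, -5.5, -129], "turn": [0, 0, 0], "hand": 1}, {"delta_pos": [2.2, -5.5, -129], "turn": [0, 0, 0], "hand": 0}, {"delta_pos": [2.2, -5.5, -129], "turn": [0, 0, 0], "hand": 0}, {"delta_pos": [2.2, -5.5, -129], "turn": [0, 0, 0], "hand": 0}, {"delta_pos": [2.2, -5.5, -129], "turn": [0, 0, 0], "hand": 0}, {"delta_pos": [2.2, -5.5, -129], "turn": [0, 0, 0], "hand": 0}], "squeeze": 35}}

```text
clock: 15.0
eef_pos: [451.6, 151.4, 19.4]
eef_rot: [3.141, 0.001, 2.764]
wrist_force: [0.3, 0.6, 0.8]
finger_gap: 47.6
```

Emit:
{"api": "carry_out", "payload": {"series": [{"delta_pos": [0, 0, 0], "turn": [0, 0, 0], "hand": 0}, {"delta_pos": [0, 0, 0], "turn": [0, 0, 0], "hand": 0}, {"delta_pos": [0, 0, 0], "turn": [0, 0, 0], "hand": 0}, {"delta_pos": [0, 0, 0], "turn": [0, 0, 0], "hand": 0}]}}

```text
clock: 15.5
eef_pos: [451.4, 151.3, 19.1]
eef_rot: [3.142, -0.0, 2.764]
wrist_force: [-0.3, -0.4, 2.2]
finger_gap: 31.6
```

Emit:
{"api": "carry_out", "payload": {"series": [{"delta_pos": [0, 0, 5], "turn": [0, 0, 0], "hand": 0}, {"delta_pos": [0, 0, 55], "turn": [0, 0, 0], "hand": 0}, {"delta_pos": [0, 0, 100], "turn": [0, 0, 0], "hand": 0}, {"delta_pos": [161.5, -342, 100], "turn": [0, 0, 0.32], "hand": 0}, {"delta_pos": [161.5, -342, 100], "turn": [0, 0, 0.32], "hand": 0}, {"delta_pos": [161.5, -342, 100], "turn": [0, 0, 0.32], "hand": 0}, {"delta_pos": [161.5, -342, 100], "turn": [0, 0, 0.32], "hand": 0}, {"delta_pos": [161.5, -342, 100], "turn": [0, 0, 0.32], "hand": 0}]}}

```text
clock: 16.5
eef_pos: [582.1, -126.2, 119.2]
eef_rot: [3.142, 0.0, 3.084]
wrist_force: [0.5, 0.9, -2.0]
finger_gap: 31.9
```

Emit:
{"api": "carry_out", "payload": {"series": [{"delta_pos": [0, 0, 0], "turn": [0, 0, 0], "hand": 0}, {"delta_pos": [0, 0, 0], "turn": [0, 0, 0], "hand": 0}]}}

```text
clock: 16.75
eef_pos: [581.2, -123.9, 118.7]
eef_rot: [3.141, -0.001, 3.083]
wrist_force: [-0.6, -0.7, -2.1]
finger_gap: 31.8
```

Emit:
{"api": "carry_out", "payload": {"series": [{"delta_pos": [31.8, -67, 0], "turn": [0, 0, 0], "hand": 0}, {"delta_pos": [31.8, -67, 0], "turn": [0, 0, 0], "hand": 0}, {"delta_pos": [31.8, -67, 0], "turn": [0, 0, 0], "hand": 0}, {"delta_pos": [31.8, -67, -45], "turn": [0, 0, 0], "hand": 0}, {"delta_pos": [31.8, -67, -75], "turn": [0, 0, 0], "hand": 0}, {"delta_pos": [31.8, -67, -85], "turn": [0, 0, 0], "hand": 0}, {"delta_pos": [31.8, -67, -85], "turn": [0, 0, 0], "hand": 0}]}}

```text
clock: 17.62
eef_pos: [613.5, -190.2, 34.5]
eef_rot: [3.142, -0.0, 3.085]
wrist_force: [-0.2, 0.2, -1.4]
finger_gap: 31.8
```

Run:
```python
from h import *
import cv2
s=read_state();print(s['eef_pos'],s['eef_rot'],s['wrist_force'])
cv2.imwrite("pics/w7.png",camera("wrist")[:,:,::-1])
```

```text
[ 613.49507977 -190.24724046   34.53917489] [ 3.14150890e+00 -8.17275500e-06  3.08482922e+00] [-0.19359695  0.16342689 -1.42000442]
```

View pics/w7.png

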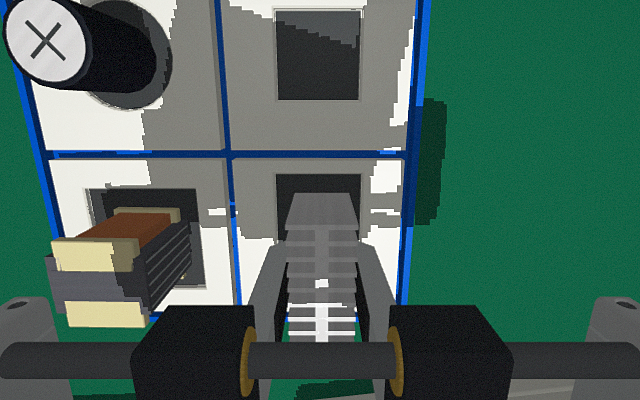

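The heat sink lines up with the oblong recess; the transformer stands inside its own.

Emit:
{"api": "carry_out", "payload": {"series": [{"delta_pos": [0, 0, -3], "turn": [0, 0, 0], "hand": 0}, {"delta_pos": [0, 0, -5.3], "turn": [0, 0, 0], "hand": 0}, {"delta_pos": [0, 0, -5.3], "turn": [0, 0, 0], "hand": 0}]}}

```text
clock: 18.05
eef_pos: [613.7, -191.3, 29.2]
eef_rot: [-3.141, 0.001, 3.084]
wrist_force: [0.8, 0.4, -0.4]
finger_gap: 31.7
```

Emit:
{"api": "carry_out", "payload": {"series": [{"delta_pos": [0, 0, -0.4], "turn": [0, 0, 0], "hand": 1}, {"delta_pos": [0, 0, 0], "turn": [0, 0, 0], "hand": 1}, {"delta_pos": [0, 0, 0], "turn": [0, 0, 0], "hand": 1}, {"delta_pos": [0, 0, 0], "turn": [0, 0, 0], "hand": 1}, {"delta_pos": [0, 0, 0], "turn": [0, 0, 0], "hand": 1}, {"delta_pos": [0, 0, 60], "turn": [0, 0, 0], "hand": 1}, {"delta_pos": [0, 0, 120], "turn": [0, 0, 0], "hand": 1}, {"delta_pos": [-161, 473, 121], "turn": [0, 0, -0.52], "hand": 1}]}}

```text
clock: 19.05
eef_pos: [595.4, -134.2, 153.8]
eef_rot: [-3.141, 0.009, 2.891]
wrist_force: [0.2, 1.8, -0.8]
finger_gap: 94.2
```

Emit:
{"api": "carry_out", "payload": {"series": [{"delta_pos": [-141, 415, 0], "turn": [0, 0, -0.35], "hand": 1}, {"delta_pos": [-141, 415, 0], "turn": [0, 0, -0.35], "hand": 1}, {"delta_pos": [-141, 415, 0], "turn": [0, 0, -0.35], "hand": 1}, {"delta_pos": [-141, 415, 0], "turn": [0, 0, -0.35], "hand": 1}, {"delta_pos": [-141, 415, 0], "turn": [0, 0, -0.35], "hand": 1}, {"delta_pos": [-141, 415, 0], "turn": [0, 0, -0.35], "hand": 1}, {"delta_pos": [-141, 415, 0], "turn": [0, 0, -0.35], "hand": 1}, {"delta_pos": [-141, 415, 0], "turn": [0, 0, -0.35], "hand": 1}]}}

```text
clock: 20.05
eef_pos: [450.7, 286.1, 148.9]
eef_rot: [3.141, -0.0, 2.551]
wrist_force: [0.7, -0.6, -0.5]
finger_gap: 94.2
```

Run:
```python
from h import *
import cv2
s=read_state();print(s['eef_pos'],s['eef_rot'],s['finger_gap'])
c=get_calibration("wrist");np.save("w8.npy",c["pose"])
cv2.imwrite("pics/w8.png",camera("wrist")[:,:,::-1])
```

```text
[450.72388312 286.0664475  148.89889981] [ 3.14128680e+00 -1.55313009e-04  2.55114949e+00] 94.16738470326683
```

View pics/w8.png

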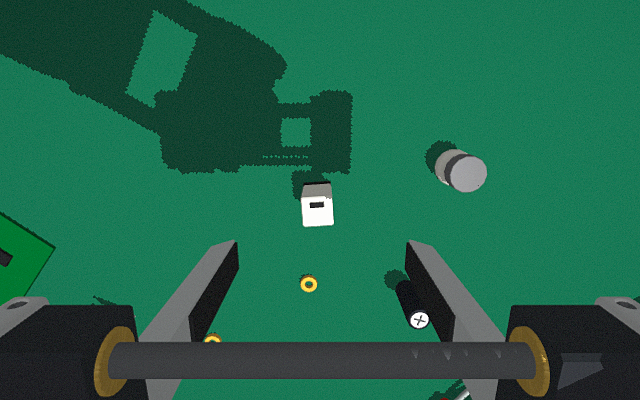

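Run:
```python
from h import *
c=dict(get_calibration("wrist"));c["pose"]=np.load("w8.npy")
w=ray("wrist",[(303,195),(331,195),(334,225),(303,227)],56,c);print(w,w.mean(0)); print(read_state()['eef_pos'])
```

```text
[[432.98528244 279.37984068]
 [445.59689136 298.25348379]
 [468.53420039 286.16611275]
 [455.66623133 263.72720941]] [450.69565138 281.88166166]
[451.50971247 284.32638097 148.80123162]
```

Emit:
{"api": "carry_out", "payload": {"series": [{"delta_pos": [0, -3, -50], "turn": [0, 0, 0], "hand": 1}, {"delta_pos": [0, -3, -105], "turn": [0, 0, 0], "hand": 1}, {"delta_pos": [0, -3, -130], "turn": [0, 0, 0], "hand": 1}, {"delta_pos": [0, -3, -130], "turn": [0, 0, 0], "hand": 0}, {"delta_pos": [0, -3, -130], "turn": [0, 0, 0], "hand": 0}, {"delta_pos": [0, -3, -130], "turn": [0, 0, 0], "hand": 0}, {"delta_pos": [0, -3, -130], "turn": [0, 0, 0], "hand": 0}, {"delta_pos": [0, -3, -130], "turn": [0, 0, 0], "hand": 0}], "squeeze": 20}}

```text
clock: 21.1
eef_pos: [452.4, 280.0, 19.3]
eef_rot: [3.141, 0.0, 2.546]
wrist_force: [0.2, -0.1, -0.1]
finger_gap: 47.1
```

Emit:
{"api": "carry_out", "payload": {"series": [{"delta_pos": [0, 0, 0], "turn": [0, 0, 0], "hand": 0}, {"delta_pos": [0, 0, 0], "turn": [0, 0, 0], "hand": 0}, {"delta_pos": [0, 0, 0], "turn": [0, 0, 0], "hand": 0}, {"delta_pos": [0, 0, 0], "turn": [0, 0, 0], "hand": 0}]}}

```text
clock: 21.6
eef_pos: [452.3, 280.0, 18.9]
eef_rot: [-3.142, -0.0, 2.546]
wrist_force: [0.3, -0.5, 0.1]
finger_gap: 26.3
```

Emit:
{"api": "carry_out", "payload": {"series": [{"delta_pos": [0, 0, 5], "turn": [0, 0, 0], "hand": 0}, {"delta_pos": [0, 0, 60], "turn": [0, 0, 0], "hand": 0}, {"delta_pos": [0, 0, 110], "turn": [0, 0, 0], "hand": 0}, {"delta_pos": [55, -465, 110], "turn": [0, 0, 0.54], "hand": 0}, {"delta_pos": [55, -465, 110], "turn": [0, 0, 0.54], "hand": 0}, {"delta_pos": [55, -465, 110], "turn": [0, 0, 0.54], "hand": 0}, {"delta_pos": [55, -465, 110], "turn": [0, 0, 0.54], "hand": 0}, {"delta_pos": [55, -465, 110], "turn": [0, 0, 0.54], "hand": 0}]}}

```text
clock: 22.6
eef_pos: [487.2, -12.0, 129.4]
eef_rot: [-3.142, 0.001, 3.087]
wrist_force: [0.8, -0.5, -0.2]
finger_gap: 26.4
```

Emit:
{"api": "carry_out", "payload": {"series": [{"delta_pos": [18, -155, 0], "turn": [0, 0, 0], "hand": 0}, {"delta_pos": [18, -155, 0], "turn": [0, 0, 0], "hand": 0}, {"delta_pos": [18, -155, 0], "turn": [0, 0, 0], "hand": 0}, {"delta_pos": [18, -155, 0], "turn": [0, 0, 0], "hand": 0}, {"delta_pos": [18, -155, 0], "turn": [0, 0, 0], "hand": 0}]}}

```text
clock: 23.22
eef_pos: [505.1, -164.4, 129.0]
eef_rot: [3.141, -0.0, 3.086]
wrist_force: [-0.5, 0.2, -0.1]
finger_gap: 26.3
```

Emit:
{"api": "carry_out", "payload": {"series": [{"delta_pos": [2.4, -20.6, 0], "turn": [0, 0, 0], "hand": 0}, {"delta_pos": [2.4, -20.6, 0], "turn": [0, 0, 0], "hand": 0}, {"delta_pos": [2.4, -20.6, -50], "turn": [0, 0, 0], "hand": 0}, {"delta_pos": [2.4, -20.6, -85], "turn": [0, 0, 0], "hand": 0}, {"delta_pos": [2.4, -20.6, -95], "turn": [0, 0, 0], "hand": 0}, {"delta_pos": [2.4, -20.6, -95], "turn": [0, 0, 0], "hand": 0}]}}

```text
clock: 23.98
eef_pos: [507.9, -185.7, 34.3]
eef_rot: [-3.142, 0.0, 3.086]
wrist_force: [-0.4, -0.0, 0.7]
finger_gap: 26.7
```

Run:
```python
from h import *
import cv2
s=read_state();print(s['eef_pos'],s['eef_rot'],s['wrist_force'])
cv2.imwrite("pics/w9.png",camera("wrist")[:,:,::-1])
```

```text
[ 507.85388532 -185.67919775   34.33420711] [-3.14156691e+00  2.71379566e-05  3.08646182e+00] [-0.4198131  -0.01159175  0.67269067]
```

View pics/w9.png

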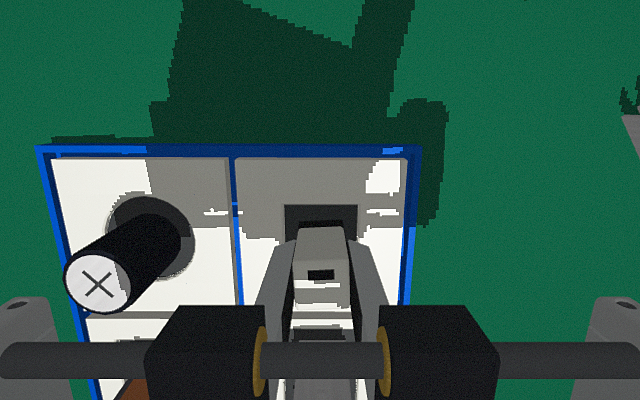

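The relay is over the small recess (seen at (320,220)) with margin all round.

Emit:
{"api": "carry_out", "payload": {"series": [{"delta_pos": [0, 0, -3], "turn": [0, 0, 0], "hand": 0}, {"delta_pos": [0, 0, -5.3], "turn": [0, 0, 0], "hand": 0}, {"delta_pos": [0, 0, -5.3], "turn": [0, 0, 0], "hand": 0}, {"delta_pos": [0, 0, -5.3], "turn": [0, 0, 0], "hand": 0}]}}

```text
clock: 24.52
eef_pos: [507.8, -185.8, 28.9]
eef_rot: [-3.141, 0.0, 3.086]
wrist_force: [1.8, -0.3, 1.7]
finger_gap: 26.1
```

Emit:
{"api": "carry_out", "payload": {"series": [{"delta_pos": [0, 0, 0], "turn": [0, 0, 0], "hand": 0.7}, {"delta_pos": [0, 0, 0], "turn": [0, 0, 0], "hand": 0.7}, {"delta_pos": [0, 0, 0], "turn": [0, 0, 0], "hand": 0.7}, {"delta_pos": [0, 0, 0], "turn": [0, 0, 0], "hand": 0.7}, {"delta_pos": [0, 0, 50], "turn": [0, 0, 0], "hand": 0.7}, {"delta_pos": [0, 0, 100], "turn": [0, 0, 0], "hand": 0.7}, {"delta_pos": [0, 0, 160], "turn": [0, 0, 0], "hand": 0.7}, {"delta_pos": [0, 0, 200], "turn": [0, 0, 0], "hand": 0.7}]}}

```text
clock: 25.52
eef_pos: [507.8, -185.8, 231.5]
eef_rot: [-3.141, 0.002, 3.086]
wrist_force: [0.6, 0.3, -0.8]
finger_gap: 66.0
```

Emit:
{"api": "carry_out", "payload": {"series": [{"delta_pos": [40, -30, 60], "turn": [0, 0, 0], "hand": 0.7}, {"delta_pos": [40, -30, 60], "turn": [0, 0, 0], "hand": 0.7}, {"delta_pos": [40, -30, 60], "turn": [0, 0, 0], "hand": 0.7}, {"delta_pos": [40, -30, 60], "turn": [0, 0, 0], "hand": 0.7}]}}

```text
clock: 26.02
eef_pos: [547.1, -215.3, 287.5]
eef_rot: [3.141, -0.002, 3.086]
wrist_force: [0.2, -0.4, 0.6]
finger_gap: 66.0
```

Run:
```python
from h import *
import cv2
s=read_state();print(s['clock'],s['eef_pos'],s['wrist_force'],s['finger_gap'])
c=get_calibration("wrist");np.save("w10.npy",c["pose"])
cv2.imwrite("pics/w10.png",camera("wrist")[:,:,::-1])
a=camera("side")[:,:,::-1]
cv2.imwrite("pics/si10.png",a)
cv2.imwrite("pics/si10c.png",cv2.resize(a[110:310,270:400],None,fx=3,fy=3,interpolation=2))
```

```text
26.025 [ 547.08135907 -215.31510583  287.51021225] [ 0.22813931 -0.3567269   0.6153032 ] 65.97294351928402
```

View pics/w10.png

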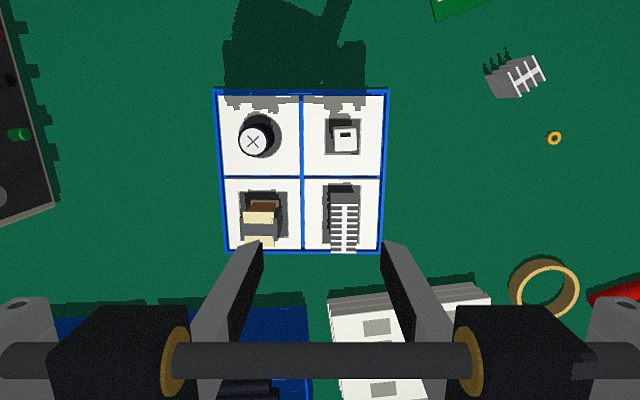

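View pics/si10c.png

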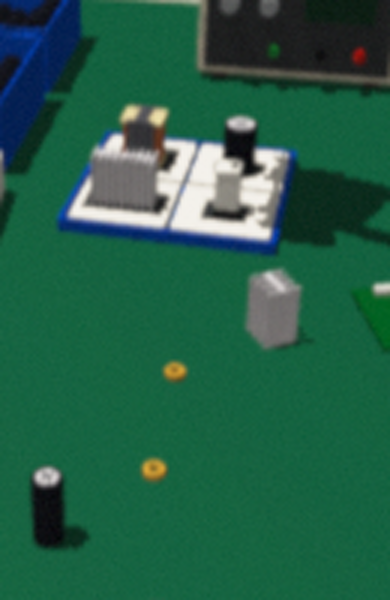

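All four parts stand in their recesses, and the thin capacitor and short heat sink look untouched. I'll check the centring in an enlarged crop.

Run:
```python
import cv2
a=cv2.imread("pics/w10.png")[85:260,205:395]
cv2.imwrite("pics/w10c.png",cv2.resize(a,None,fx=4,fy=3.4,interpolation=2) if 0 else cv2.resize(a,None,fx=3,fy=3,interpolation=2))
```

```text
(no output)
```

View pics/w10c.png

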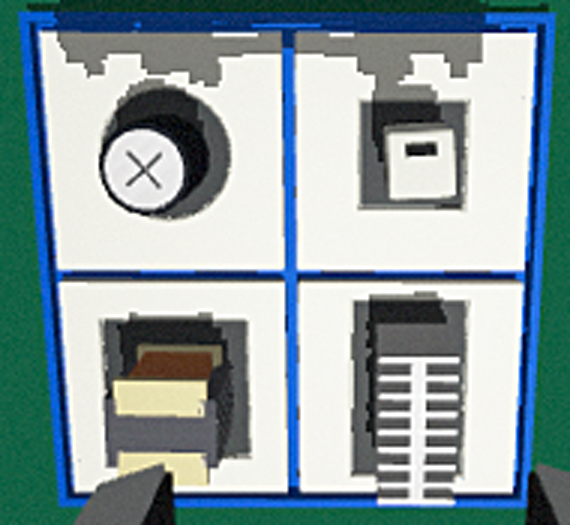

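Run:
```python
from h import *
c=dict(get_calibration("wrist"));c["pose"]=np.load("w10.npy")
f=lambda p,z:ray("wrist",np.array(p)/3+[205,85],z,c).mean(0).round(1)
for n,t,r in [("cap",[(144,169)],[(166,152)]),
("relay",[(385,124),(455,126),(457,198),(390,201)],[(359,100),(468,100),(466,208),(360,208)]),
("sink",[(378,357),(460,357),(453,503),(377,500)],[(355,299),(468,299),(464,474),(352,474)]),
("trans",[(161,432)],[(100,320),(249,320),(248,460),(103,465)])]:
  a,b=f(t,66),f(r,12); print(n,a,b,np.hypot(*(a-b)))
# distractors in side view
print(ray("side",[(270+47/3,110+477/3)],56), read_state()['qd'].round(4))
```

```text
cap [ 501.7 -291.3] [ 500.  -291.9] 1.8027756377319726
relay [ 505.  -185.6] [ 506.9 -185.7] 1.9026297590440218
sink [ 613.2 -191.3] [ 612.5 -191.2] 0.7071067811865958
trans [ 608.1 -296. ] [ 608.6 -299. ] 3.0413812651491097
[[586.10981016 302.71563625]] [ 0.0003 -0.0008 -0.0087  0.0001  0.0029  0.001 ]
```

All four parts measure within about 3 mm of their recess centres.

```bash
python3 -c "
from cell import *
print(sign_off())"
```

```text
the job is handed in; nothing more can be done
None
```

I put the thick capacitor, transformer, long heat sink and relay into their recesses in the tray and handed the job in at about 26 s of the 118 s allowed. `sign_off()` gives no verdict, so the outcome rests on my own last checks:

- **Centring:** measured in the final wrist picture, the offsets from the recess centres are about 1.8 mm (capacitor), 1.9 mm (relay), 0.7 mm (heat sink) and 3 mm (transformer). The limit is 16 mm.
- **Standing and height:** all four look upright. I inferred that they sit on the floor: each was lowered until the tool was 10 mm above its height when it gripped the part. Only the transformer showed clear contact in the wrist force. Height and tilt were not measured directly.
- **Look-alikes:** the thin capacitor measures within about 1 mm of its first position. The short heat sink is still standing where it was, but I checked it only by eye.
- **Robot:** the gripper is open and clear, about 290 mm up.

The scene, side and wrist cameras disagreed by up to about 7 mm on where things were. I averaged them and refined each grasp with the wrist camera. No check failed.

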